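# Dial bank 5 on the selector drum and lock it

## Robot

A 6-joint arm with a two-finger parallel gripper is mounted at the origin on the work surface. World frame = base frame: x ahead of the robot, y to its left, z up, the work surface at z = 0. Lengths are in m, angles in rad, forces in N, time in s.
With the tool pointing down it reaches from about 0.35 to 0.95 m from the base axis. Payload 17.4 kg.
Tool frame: the origin (TCP) lies at the very end of the fingers, on their centre line; the grasp point (between the pads) lies arm.grip_point_offset behind it (arm.grip_point_offset is the distance from the TCP to the grasp point, in m); z points along the fingers, y is the line along which they close (so a half turn about z gives the same grasp; the last joint's range is limited). The gripper opens to 93 mm and grips with 3 to 60 N. Pads are 15 mm wide; open, the fingers measure 128 mm over their backs; the gripper's body (75 mm by 188 mm) begins 65 mm behind the grasp point.
Start: joints at [1.189, 0.116, 1.442, -0, 1.584, -0.038], TCP at [0.228, 0.636, 0.219] pointing down, gripper open.
Joint ranges: [-2.83, 2.83], [-0.83, 2.19], [0.07, 2.5], [-1.14, 4.28], [0.01, 3], [-2.97, 2.97]. Speed limits (rad/s): [1.89, 1.89, 2.22, 3.14, 3.14, 3.14].

## Interface

Orientations are given as a rotation vector (axis times angle).
In Python, from bench import telemetry, cams, arm gives the robot as it stands. The module is installed in compiled form; this text tells all that it offers.
- The arm moves only by the tool step_arm, never from a script. Its argument "motion" is a list of rows, each a list of 5 numbers: the shift along the world's x, y, z normalised to -1 to 1, where 1 is 10 cm, then the turn about the world's z normalised to -1 to 1, where 1 is pi rad, then the opening, from -1 (shut) to 1 (fully open), so that 0 is half open. A call has exactly 5 rows; each row is the pose to reach, as a shift and turn from the pose commanded when the call began, turning the shorter way round; what a row does not reach only later rows make up. A row lasts 1/12 s, in which the tool goes at most 41.7 mm and 7.16 degrees, less where a joint would pass 70% of its speed; a pose out of reach is approached as far as the arm can. A call with a number of a shift or a turn outside -1 to 1 is refused whole. A call with a gripper value outside its range is refused whole. The fingers move at their own pace and stop on an object; "force" is the grip in N (left out, the last holds). Time passes only in rows, so rows that repeat a pose let the fingers close, or fill a call up. It gives the time, the measured TCP pose, the force, the opening and the grip force at its end, in the units of the state.
- telemetry.read_state(): the state, without advancing time (a new reading comes with each control period).
- cams.get_image(name): name is "scene" or "top"; returns the picture (420x560x3 uint8, red, green, blue); there is no depth.
- cams.camera_params(name): a dict with "camera_matrix" (3x3 intrinsics, pixels), "eye" and "rotation" of the camera in the world. Camera axes: x right, y down, z forward; pixel columns grow to the right and rows downward; lengths in m; the calibration is good to about 2 mm. A picture is of the moment at which its call begins. camera_params takes no time and is no camera call.
- arm.close_job(): hands the job in; it is judged then, once.
The state is a dict: "time_s": time; "qpos": joint angles; "dq": joint speeds; "joint_efforts": joint torques, N m; "eef_pos": TCP position; "orientation": TCP orientation; "wrist_force": force on the tool from outside, world axes, zero at the start; "ft_torque": the same for the moment, N m; "finger_gap": finger opening in m; "gripper_force": force on a finger pad.
Only numpy, scipy, OpenCV 4.12 (cv2) and the standard library are available. Lean on these libraries where they do the work, as an engineer would, in place of code of your own. Each camera call takes 0.05 s, during which the arm holds its last target. There are 200 camera calls.

## Task

On the selector unit, turn the white knob until the number 5 stands in the small window, then push the black lock key down until it is fully home, and let go. The numbers are printed slightly off the drum's notches, so if the key stops hard near the top do not force it: work the knob a little to either side of where it is, with 5 still in the window, and try again. Leave the things lying around the unit alone.

Things in the scene. Friction and masses are not known exactly. Their poses are not given: they have to be found in the camera images.
- unit: the selector unit, fixed to the desk: a dark wooden case 184 (x) by 194 (y) mm with a flat pink panel whose upper side is 52 mm above its underside. Origin at the centre of its underside; x points from the knob to the window, z up.
- window (a point): centre of the small window in the panel (20 mm along the unit's x, 22 mm along y), at the height of the panel's upper side; its axes are those of the unit. It lies 46 mm from the knob's axis, in the unit's +x direction.
- knob (a point): on the vertical axis of drum and knob, at the height to grip (22 mm above the panel, 14 mm below the knob's top). The knob is a ribbed white cylinder 36 mm across, from 2 to 36 mm above the panel, to be gripped from above at any yaw. The drum hidden under the panel turns with it, endlessly both ways, against a steady friction of about 0.08 N m, and stays where it is left.
- five (a point): centre of the digit 5 on the drum's pale number ring, 5 mm below the panel's upper side and 46 mm from the knob's axis; it turns with the knob. Digits 1 to 8, 15 mm high, tops outward, 45 degrees apart, rise counter-clockwise from above: turning the knob clockwise brings the next higher one. At the start 5 is 39 to 140 degrees from the window, on its +y side (turn clockwise).
- lock_key: black lock key; origin at the centre of its top. A round cap 20 mm across, 8 mm high, on a vertical pin, 70 mm from the knob's axis in the unit's +y direction. Its top starts 18 mm above the panel; it slides down 10 mm against about 3 N of friction and stays where it is left. Home: top 8 mm above the panel. The cap sits on rubber that gives 1 mm per 8 N. Over 25 N damages it.
- notch (a point): where the key's pin, 7 mm thick with a round nose, meets the drum's rim under the panel: 12 mm below the panel's upper side, 70 mm from the knob's axis. The rim has eight notches 9 mm wide, one per number. Within about 3.5 mm of a notch's middle the nose wedges the drum round and goes in at 3 to 15 N; further off the key stops hard 1 to 2 mm down.
- number_ring: the number ring; origin on the knob's axis, at the level of the unit's underside; its x axis points to the digit 5. The ring is fixed to the drum, but its numbers are off the notches by an unknown angle of up to 0.11 rad (6 degrees) either way, the same for all: the key may go in only with 5 up to 5 mm to one side of the window's middle.
- spare_knob: loose white knob, 34 mm across, 22 mm high, on the desk near the unit; leave alone
- screwdriver: loose screwdriver 150 mm long lying on the desk near the unit; leave alone
- screw_jar: small closed jar, 44 mm across, 55 mm high, on the desk near the unit; leave alone

How it is judged:
On the way, in this order (a step that is already met when the one before it is completed fails the run):
1. 5 stands in the window while the lock key is still up (y of five in the frame of window between -0.01 and 0.01 m and x of five in the frame of window above -0.01 m and z of lock_key in the frame of window above 0.014 m), for 0.2 s.
2. the lock key is home with 5 in the window (y of five in the frame of window between -0.01 and 0.01 m and x of five in the frame of window above -0.01 m and z of lock_key in the frame of window below 0.01 m), for 0.2 s.
At the end, for the whole second after the job is handed in: 5 stands in the window (its centre within 10 mm of the window's middle, sideways) and the lock key is home in its notch (top within 10 mm of the panel, that is within 2 mm of fully down); knob and key are let go (all of step 2); the robot touches nothing.
It fails at once if the lock key is forced (pushed with more than 25 N) (contact force between any of the fingers, the arm and lock_key above 25 N).
It fails at once if a bystander is moved by more than 30 mm (distance of any of spare_knob, screwdriver, screw_jar from where it was at the start of the episode above 0.03 m).
It also fails if it takes over 72 s, if anything falls off the work surface, if the arm or the gripper's body presses on something with over 40 N, if the wrist force passes 120 N, or if a joint passes its speed limit or range.

## Working session

There is one attempt and no reset: what is moved stays moved. The work goes in short steps, Python scripts to look and compute and a tool call to move; the robot and the scene stay as the last step left them, time stands still between calls to the robot, and variables do not carry over. Pictures are saved under pics/ and viewed, at most 10 in all, crops included, and the job is handed in when it is done.

Besides the shell and the picture viewer there is one more tool, called after ">>>" as a command line: name --pt "numbers of a row" for each row, then --argument value for the rest. step_arm: Moves the arm, as the interface text tells. Its arguments: {"type":"object","properties":{"motion":{"type":"array","items":{"type":"array","items":{"type":"number"}}},"force":{"type":"number"}},"required":["motion"]}

```bash
mkdir -p pics; cat > h.py <<'E'
import numpy as np, cv2
from bench import telemetry, cams, arm
def ray(name,px,z):
    p=cams.camera_params(name);K=np.array(p["camera_matrix"]);R=np.array(p["rotation"]);e=np.array(p["eye"])
    d=R@np.linalg.inv(K)@np.array([px[0],px[1],1.]);return e+d*(z-e[2])/d[2]
def proj(name,X):
    p=cams.camera_params(name);K=np.array(p["camera_matrix"]);R=np.array(p["rotation"]);e=np.array(p["eye"])
    c=K@(R.T@(np.array(X)-e));return c[:2]/c[2]
def save(name,f,crop=None,s=1):
    im=cams.get_image(name)[...,::-1].copy();np.save('pics/'+f+'.npy',im)
    o=im if crop is None else im[crop[1]:crop[3],crop[0]:crop[2]]
    cv2.imwrite('pics/'+f+'.png',cv2.resize(o,None,fx=s,fy=s,interpolation=cv2.INTER_CUBIC));return im
E
python3 - <<'E'
from h import *
a=save('top','t0');b=save('scene','s0')
cv2.imwrite('pics/b0.png',cv2.resize(np.vstack([a,b]),None,fx=.714,fy=.714)) 
for n in('top','scene'):print(cams.camera_params(n))
print(arm.grip_point_offset,telemetry.read_state())
E
```

```text
{'camera_matrix': array([[432.85045233,   0.        , 275.90802484],
       [  0.        , 432.85045233, 215.80860141],
       [  0.        ,   0.        ,   1.        ]]), 'eye': array([0.47179307, 0.03402734, 1.05646107]), 'rotation': array([-2.17510595,  2.17203495, -0.10082544])}
{'camera_matrix': array([[412.42381263,   0.        , 279.04508892],
       [  0.        , 412.42381263, 206.74172693],
       [  0.        ,   0.        ,   1.        ]]), 'eye': array([ 1.09803848, -0.04477137,  0.60017097]), 'rotation': array([-1.83505656, -1.58544186,  0.68163716])}
0.0188 {'time_s': 0.1, 'qpos': array([ 1.18919579e+00,  1.16432451e-01,  1.44217642e+00, -1.39008451e-05,
        1.58401518e+00, -3.77800196e-02]), 'dq': array([-0.00162662, -0.0024534 , -0.00073712,  0.00053042,  0.00036418,
       -0.0004306 ]), 'joint_efforts': array([ 2.53608559e-03, -7.22891021e+01, -6.23865652e+01,  7.81867350e-02,
        2.27059209e-02, -6.97088944e-05]), 'eef_pos': array([0.2274656 , 0.63532683, 0.21799645]), 'orientation': array([-5.37381600e-01, -3.09508633e+00,  1.58907010e-03]), 'wrist_force': array([-0.26602718,  0.11064464, -0.64912788]), 'ft_torque': array([-0.0633779 ,  0.04096211, -0.00695591]), 'gripper_force': 0.0, 'finger_gap': 0.09287258158776183}
```

View pics/t0.png

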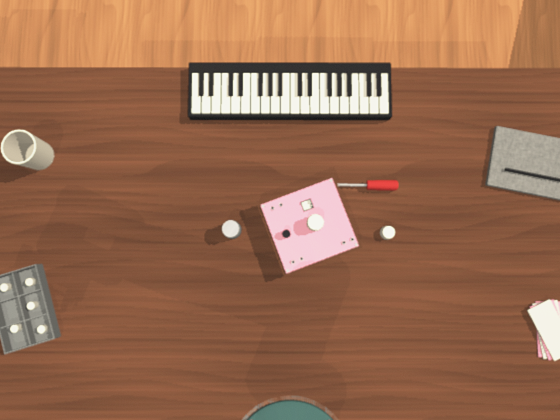

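View pics/s0.png

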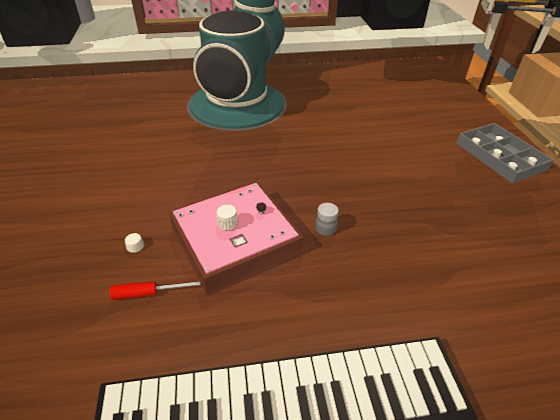

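The top view shows the unit at about (310,225), with the knob at (316,222), window at (306,205) and key at (286,234). The jar is at (231,229), the spare knob at (388,232) and the screwdriver near (368,185). The scene view has the knob at (227,216), key at (261,208) and window at (238,241).

```bash
sed -i 's/np.array(p\["rotation"\])/cv2.Rodrigues(np.array(p["rotation"]))[0]/' h.py
python3 - <<'E'
from h import *
def blob(m,c):
    n,l,s,ce=cv2.connectedComponentsWithStats(m.astype('uint8'))
    i=min((i for i in range(1,n) if s[i,4]>=12),key=lambda i:np.hypot(*(ce[i]-c)));return ce[i],s[i]
a=np.load('pics/t0.npy');b=np.load('pics/s0.npy')
hs=cv2.cvtColor(a,cv2.COLOR_BGR2HSV)
def pts(n,im,k,w,key):
    hsv=cv2.cvtColor(im,cv2.COLOR_BGR2HSV);S,V=hsv[...,1],hsv[...,2]
    out={}
    out['key']=blob(V<60,key);out['knob']=blob((S<50)&(V>150),k)
    for q in out:print(n,q,out[q][0].round(1),out[q][1])
    pk=((hsv[...,0]>160)|(hsv[...,0]<3))&(S>50)&(S<150)&(V>150)
    nn,l,s,ce=cv2.connectedComponentsWithStats(pk.astype('uint8'));i=l[int(k[1])+ (20), int(k[0])]
    c=cv2.convexHull(np.argwhere(l==i)[:,::-1].astype(np.int32))
    ep=1
    while len(q:=cv2.approxPolyDP(c,ep,True))>4: ep+=.5
    W=np.array([ray(n,x,.052)[:2] for x in q[:,0]]);print(n,'corners',W.round(4).tolist(),'c',W.mean(0),np.linalg.norm(W-np.roll(W,1,0),axis=1))
    return out
t=pts('top',a,(316,222),(306,205),(286,234));s=pts('scene',b,(227,216),(238,241),(261,208))
print('knob top',ray('top',t['knob'][0],.085),'key top',ray('top',t['key'][0],.066),'win',ray('top',(306.5,205.5),.052))
print('scene key',ray('scene',s['key'][0],.066),'win',ray('scene',(238.5,241),.052),'knob',ray('scene',s['knob'][0],.075))
A=cv2.resize(a[190:260,260:360],None,fx=8,fy=8,interpolation=cv2.INTER_CUBIC)
B=cv2.resize(b[225:260,210:270],None,fx=8,fy=8,interpolation=cv2.INTER_CUBIC)
o=np.zeros((560,800,3),'uint8');o[:]=0
A=cv2.resize(a[194:218,292:322],None,fx=13,fy=13,interpolation=cv2.INTER_CUBIC);o[:312,:390]=A;o[:280,400:400+400]=B[:,40:440];cv2.imwrite('pics/w0.png',o[:320])
E
```

```text
top key [286.  233.4] [284 231   5   6  25]
top knob [310.2 224.8] [ 261  179   97   94 4716]
top corners [[0.1108, -0.5982], [0.1089, 0.65], [1.0945, 0.7098], [1.0962, -0.6566]] c [0.60262987 0.02622895] [0.98710704 1.24814701 0.98739471 1.366416  ]
scene key [260.6 207.2] [257 203   9   8  22]
scene knob [225.8 211. ] [217 205  19  13 198]
scene corners [[0.5936, 0.0718], [0.6573, -0.0957], [0.4975, -0.1553], [0.4353, 0.0122]] c [ 0.54595001 -0.04175899] [0.16914933 0.17911989 0.17063567 0.17866178]
knob top [ 0.54220764 -0.04276815  0.085     ] key top [0.52381768 0.01137525 0.066     ] win [ 0.58982567 -0.03696966  0.052     ]
scene key [0.52520469 0.01152308 0.066     ] win [ 0.59316537 -0.03660164  0.052     ] knob [ 0.53623347 -0.05425185  0.075     ]
```

View pics/w0.png

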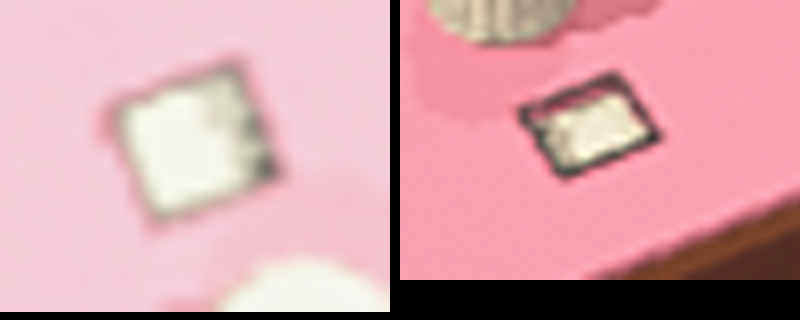

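The window is at about (306,205) in the top view and (238,241) in the scene view, and it sits between two digits. Measured key and window are mutually consistent with a knob at about (0.549,-0.054) and unit yaw of about 20.6°. I'll move above it, keeping the yaw.

>>> step_arm --pt "0.092 -0.197 0 0 0.3" --pt "0.184 -0.394 0 0 0.3" --pt "0.275 -0.59 0 0 0.3" --pt "0.367 -0.787 0 0 0.3" --pt "0.459 -0.984 0 0 0.3"

```text
time_s: 0.52
eef_pos: [0.2736, 0.5361, 0.2182]
orientation: [-0.537, -3.095, 0.001]
wrist_force: [0.5, 0.0, 0.3]
finger_gap: 0.0645
gripper_force: 0.0
```

>>> step_arm --pt "0.092 -0.197 0 0 0.3" --pt "0.184 -0.394 0 0 0.3" --pt "0.275 -0.59 0 0 0.3" --pt "0.367 -0.787 0 0 0.3" --pt "0.459 -0.984 0 0 0.3"

```text
time_s: 0.93
eef_pos: [0.3195, 0.4376, 0.2183]
orientation: [-0.537, -3.095, 0.001]
wrist_force: [0.2, 0.1, 0.3]
finger_gap: 0.0604
gripper_force: 0.0
```

>>> step_arm --pt "0.092 -0.197 0 0 0.3" --pt "0.184 -0.394 0 0 0.3" --pt "0.275 -0.59 0 0 0.3" --pt "0.367 -0.787 0 0 0.3" --pt "0.459 -0.984 0 0 0.3"

```text
time_s: 1.35
eef_pos: [0.3654, 0.3392, 0.2184]
orientation: [-0.537, -3.095, 0.0]
wrist_force: [1.2, -0.1, -1.4]
finger_gap: 0.0606
gripper_force: 0.0
```

>>> step_arm --pt "0.092 -0.197 0 0 0.3" --pt "0.184 -0.394 0 0 0.3" --pt "0.275 -0.59 0 0 0.3" --pt "0.367 -0.787 0 0 0.3" --pt "0.459 -0.984 0 0 0.3"

```text
time_s: 1.77
eef_pos: [0.4113, 0.2409, 0.2185]
orientation: [-0.537, -3.095, 0.0]
wrist_force: [0.1, 0.4, -0.9]
finger_gap: 0.0602
gripper_force: 0.0
```

>>> step_arm --pt "0.092 -0.197 0 0 0.3" --pt "0.184 -0.394 0 0 0.3" --pt "0.275 -0.59 0 0 0.3" --pt "0.367 -0.787 0 0 0.3" --pt "0.459 -0.984 0 0 0.3"

```text
time_s: 2.18
eef_pos: [0.4572, 0.1424, 0.2185]
orientation: [-0.537, -3.095, 0.0]
wrist_force: [-0.7, 0.2, 1.3]
finger_gap: 0.0603
gripper_force: 0.0
```

```bash
python3 - <<'E'
from h import *
a=np.load('pics/t0.npy');hsv=cv2.cvtColor(a,cv2.COLOR_BGR2HSV)
m=((hsv[...,1]<35)&(hsv[...,2]>190)).astype('uint8')
n,l,s,c=cv2.connectedComponentsWithStats(m[205:240,300:335])
for i in range(1,n):print(s[i],c[i]+[300,205],ray('top',c[i]+[300,205],.086))
for q in((.549,-.054,.088),(.549,-.054,.052),(.592,-.038,.052)):print(proj('top',q),proj('scene',q))
E
```

```text
[ 2  0 10  5 35] [306.17142857 206.6       ] [ 0.58333117 -0.03381233  0.086     ]
[  8   9  17  17 219] [315.7260274 221.7260274] [ 0.54912903 -0.05512504  0.086     ]
[315.30647753 221.7119566 ] [225.81260456 210.56924295]
[313.9089286  222.93953583] [227.31831966 224.60493067]
[306.93624774 204.57601164] [237.66962353 240.60478593]
```

>>> step_arm --pt "0.092 -0.197 0 0 0.3" --pt "0.184 -0.394 0 0 0.3" --pt "0.275 -0.59 0 0 0.3" --pt "0.367 -0.787 0 0 0.3" --pt "0.459 -0.985 0 0 0.3"

```text
time_s: 2.6
eef_pos: [0.5031, 0.0439, 0.2184]
orientation: [-0.537, -3.095, 0.0]
wrist_force: [-0.3, 0.3, -0.6]
finger_gap: 0.0608
gripper_force: 0.0
```

>>> step_arm --pt "0.15 -0.3 0 0 0.3" --pt "0.3 -0.6 0 0 0.3" --pt "0.459 -0.985 0 0 0.3" --pt "0.459 -0.985 -0.2 0 0.3" --pt "0.459 -0.985 -0.4 0 0.3"

```text
time_s: 3.02
eef_pos: [0.5495, -0.0555, 0.1783]
orientation: [0.542, 3.094, -0.0]
wrist_force: [0.1, -0.2, -0.1]
finger_gap: 0.0605
gripper_force: 0.0
```

>>> step_arm --pt "0 0 -0.2 0 0.3" --pt "0 0 -0.4 0 0.3" --pt "0 0 -0.55 0 0.3" --pt "0 0 -0.65 0 0.3" --pt "0 0 -0.65 0 0.3"

```text
time_s: 3.43
eef_pos: [0.5479, -0.0534, 0.1114]
orientation: [-0.537, -3.092, 0.0]
wrist_force: [-0.3, -0.5, -0.0]
finger_gap: 0.0605
gripper_force: 0.0
```

>>> step_arm --pt "0.01 -0.01 -0.15 0 0.3" --pt "0.01 -0.01 -0.3 0 0.3" --pt "0.01 -0.01 -0.4 0 0.3" --pt "0.01 -0.01 -0.5 0 0.3" --pt "0.01 -0.01 -0.53 0 0.3"

```text
time_s: 3.85
eef_pos: [0.5495, -0.0544, 0.0597]
orientation: [-0.537, -3.094, 0.0]
wrist_force: [-0.0, -0.3, 0.6]
finger_gap: 0.0602
gripper_force: 0.0
```

>>> step_arm --pt "0 0 0 0 -0.1" --pt "0 0 0 0 -0.2" --pt "0 0 0 0 -0.3" --pt "0 0 0 0 -0.4" --pt "0 0 0 0 -0.5" --force 25

```text
time_s: 4.27
eef_pos: [0.5499, -0.0554, 0.0614]
orientation: [0.537, 3.095, -0.003]
wrist_force: [-2.8, -4.8, 2.7]
finger_gap: 0.0358
gripper_force: 25.0
```

```bash
python3 - <<'E'
from h import *
b=save('scene','s1');a=save('top','t1')
o=np.zeros((560,800,3),'uint8')
o[:,:400]=cv2.resize(b[190:260,215:265],None,fx=8,fy=8,interpolation=cv2.INTER_CUBIC)
o[:,400:]=cv2.resize(a[180:250,285:335],None,fx=8,fy=8,interpolation=cv2.INTER_CUBIC)
cv2.imwrite('pics/w1.png',o)
E
```

```text
(no output)
```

View pics/w1.png

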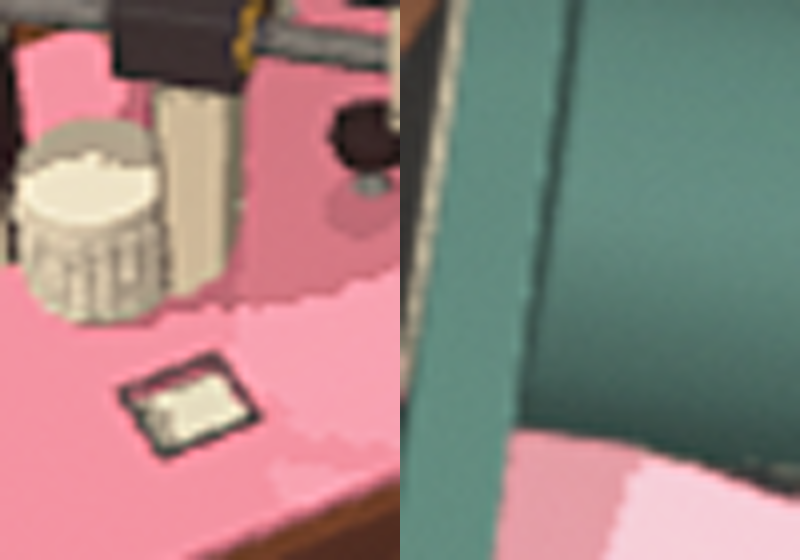

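The left side shows the knob gripped, with the window at scene pixel (239,240) and a digit just leaving at its -y edge. The next digit is therefore about 30° away. I'll turn in steps and read.

>>> step_arm --pt "0 0 0 -0.035 -0.5" --pt "0 0 0 -0.07 -0.5" --pt "0 0 0 -0.105 -0.5" --pt "0 0 0 -0.14 -0.5" --pt "0 0 0 -0.16 -0.5"

```text
time_s: 4.78
eef_pos: [0.5496, -0.0557, 0.0614]
orientation: [1.299, 2.86, -0.004]
wrist_force: [-5.9, -10.9, 4.5]
finger_gap: 0.0358
gripper_force: 25.0
```

```bash
python3 - <<'E'
from h import *
save('scene','s2');print(telemetry.read_state()['orientation'])
E
```

```text
[ 1.30348296  2.85763121 -0.00355979]
```

>>> step_arm --pt "0 0 0 -0.035 -0.5" --pt "0 0 0 -0.07 -0.5" --pt "0 0 0 -0.105 -0.5" --pt "0 0 0 -0.14 -0.5" --pt "0 0 0 -0.175 -0.5"

```text
time_s: 5.25
eef_pos: [0.5492, -0.0559, 0.0613]
orientation: [2.026, 2.4, -0.005]
wrist_force: [-12.4, -12.4, 7.4]
finger_gap: 0.0359
gripper_force: 25.0
```

>>> step_arm --pt "0 0 0 -0.035 -0.5" --pt "0 0 0 -0.07 -0.5" --pt "0 0 0 -0.075 -0.5" --pt "0 0 0 -0.075 -0.5" --pt "0 0 0 -0.075 -0.5"

```text
time_s: 5.67
eef_pos: [0.549, -0.0559, 0.0613]
orientation: [2.288, 2.151, -0.005]
wrist_force: [-12.8, -12.0, 8.8]
finger_gap: 0.0354
gripper_force: 25.0
```

```bash
python3 - <<'E'
from h import *
b=save('scene','s3');print(telemetry.read_state()['orientation'])
a=np.load('pics/s2.npy')
# rectify panel patch around window: unit x up, y left, plane z=.047
c,s=np.cos(.36),np.sin(.36);w=np.array([.592,-.0375])
def rect(im,h=.02):
    src=[]
    for u,v in((h,h),(h,-h),(-h,-h),(-h,h)):
        src.append(proj('scene',[w[0]+u*c-v*s,w[1]+u*s+v*c,.049]))
    M=cv2.getPerspectiveTransform(np.float32(src),np.float32([[0,0],[400,0],[400,400],[0,400]]))
    return cv2.warpPerspective(im,M,(400,400),flags=cv2.INTER_CUBIC)
cv2.imwrite('pics/w3.png',np.hstack([rect(a),rect(b)]))
E
```

```text
[ 2.28828466  2.15162653 -0.00523787]
```

View pics/w3.png

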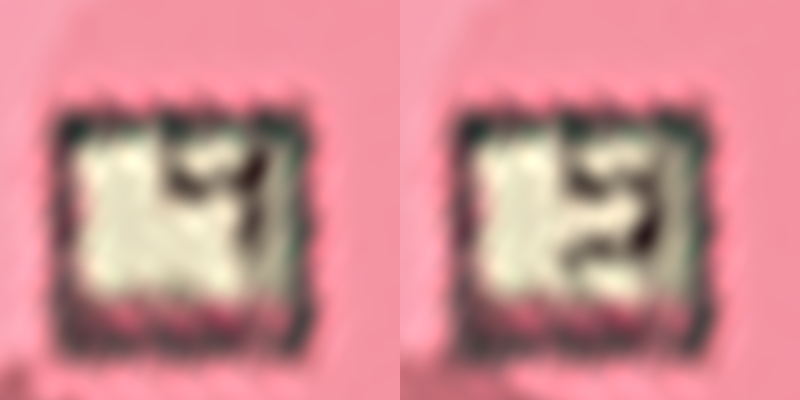

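The left crop reads 4 and the right crop reads 5, centred about 2 mm to the -y side of the window after parallax. I'll release, rise, and go to the key with the fingers shut.

>>> step_arm --pt "0 0 0 0 0.3" --pt "0 0 0 0 0.3" --pt "0 0 0 0 0.3" --pt "0 0 0.1 0 0.3" --pt "0 0 0.3 0 0.3"

```text
time_s: 6.13
eef_pos: [0.5488, -0.0542, 0.0894]
orientation: [-2.286, -2.151, 0.003]
wrist_force: [-0.8, -0.4, -0.2]
finger_gap: 0.0595
gripper_force: 0.0
```

>>> step_arm --pt "0 0 0.2 0 0.3" --pt "0 0 0.3 0 0" --pt "-0.1 0.25 0.3 0 -0.4" --pt "-0.2 0.5 0.3 0 -0.8" --pt "-0.26 0.65 0.3 0 -1"

```text
time_s: 6.55
eef_pos: [0.5232, 0.012, 0.1211]
orientation: [-2.288, -2.153, -0.001]
wrist_force: [-1.2, -0.4, -0.5]
finger_gap: 0.0379
gripper_force: 0.0
```

>>> step_arm --pt "0 0 0 0 -1" --pt "0 0 -0.15 0 -1" --pt "0 0 -0.3 0 -1" --pt "0 0 -0.4 0 -1" --pt "0 0 -0.44 0 -1"

```text
time_s: 6.97
eef_pos: [0.5234, 0.0101, 0.0751]
orientation: [-2.288, -2.152, 0.002]
wrist_force: [0.3, 0.1, -0.7]
finger_gap: 0.0048
gripper_force: 0.0
```

```bash
python3 - <<'E'
from h import *
b=save('scene','s4')
cv2.imwrite('pics/w4.png',cv2.resize(b[185:260,200:290],None,fx=8,fy=8,interpolation=cv2.INTER_CUBIC))
E
```

```text
(no output)
```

View pics/w4.png

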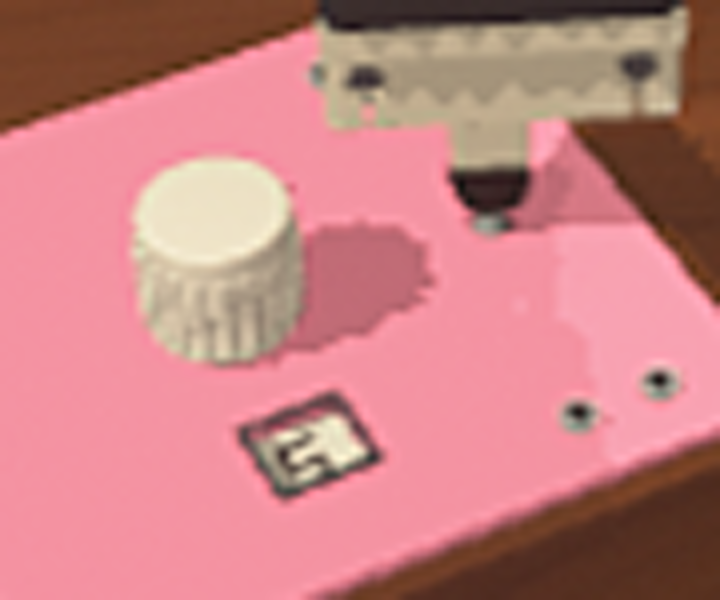

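The finger is centred over the key cap (pixel 261,208), and 5 shows in the window at (238,242). Now I'll press gently.

>>> step_arm --pt "0 0 -0.01 0 -1" --pt "0 0 -0.02 0 -1" --pt "0 0 -0.03 0 -1" --pt "0 0 -0.04 0 -1" --pt "0 0 -0.05 0 -1"

```text
time_s: 7.43
eef_pos: [0.524, 0.0105, 0.072]
orientation: [2.288, 2.152, 0.001]
wrist_force: [-0.2, 0.3, -0.3]
finger_gap: 0.0004
gripper_force: 0.0
```

>>> step_arm --pt "0 0 -0.004 0 -1" --pt "0 0 -0.008 0 -1" --pt "0 0 -0.012 0 -1" --pt "0 0 -0.015 0 -1" --pt "0 0 -0.015 0 -1"

```text
time_s: 7.85
eef_pos: [0.5238, 0.0105, 0.0702]
orientation: [2.288, 2.153, -0.0]
wrist_force: [0.9, -0.0, -0.1]
finger_gap: 0.0005
gripper_force: 0.3
```

>>> step_arm --pt "0 0 -0.003 0 -1" --pt "0 0 -0.006 0 -1" --pt "0 0 -0.009 0 -1" --pt "0 0 -0.012 0 -1" --pt "0 0 -0.012 0 -1"

```text
time_s: 8.27
eef_pos: [0.5238, 0.0105, 0.0689]
orientation: [2.288, 2.153, 0.0]
wrist_force: [-0.4, -0.5, 2.8]
finger_gap: -0.0
gripper_force: 1.2
```

>>> step_arm --pt "0 0 -0.002 0 -1" --pt "0 0 -0.004 0 -1" --pt "0 0 -0.006 0 -1" --pt "0 0 -0.008 0 -1" --pt "0 0 -0.01 0 -1"

```text
time_s: 8.68
eef_pos: [0.5239, 0.0105, 0.068]
orientation: [2.288, 2.153, 0.0]
wrist_force: [-0.7, 0.1, 2.9]
finger_gap: 0.0004
gripper_force: 1.4
```

>>> step_arm --pt "0 0 -0.002 0 -1" --pt "0 0 -0.004 0 -1" --pt "0 0 -0.006 0 -1" --pt "0 0 -0.008 0 -1" --pt "0 0 -0.01 0 -1"

```text
time_s: 9.1
eef_pos: [0.5239, 0.0105, 0.067]
orientation: [2.288, 2.153, 0.0]
wrist_force: [-0.7, 1.2, 4.8]
finger_gap: 0.0007
gripper_force: 2.3
```

>>> step_arm --pt "0 0 -0.002 0 -1" --pt "0 0 -0.004 0 -1" --pt "0 0 -0.005 0 -1" --pt "0 0 -0.006 0 -1" --pt "0 0 -0.006 0 -1"

```text
time_s: 9.52
eef_pos: [0.5239, 0.0105, 0.0665]
orientation: [2.288, 2.153, 0.0]
wrist_force: [-1.3, 0.7, 5.1]
finger_gap: 0.0008
gripper_force: 2.5
```

>>> step_arm --pt "0 0 -0.002 0 -1" --pt "0 0 -0.004 0 -1" --pt "0 0 -0.006 0 -1" --pt "0 0 -0.008 0 -1" --pt "0 0 -0.01 0 -1"

```text
time_s: 9.93
eef_pos: [0.5238, 0.0105, 0.0653]
orientation: [-2.288, -2.153, -0.0]
wrist_force: [-0.1, 0.4, 3.4]
finger_gap: 0.0007
gripper_force: 1.6
```

>>> step_arm --pt "0 0 -0.002 0 -1" --pt "0 0 -0.004 0 -1" --pt "0 0 -0.006 0 -1" --pt "0 0 -0.008 0 -1" --pt "0 0 -0.008 0 -1"

```text
time_s: 10.35
eef_pos: [0.5238, 0.0105, 0.0645]
orientation: [2.288, 2.153, 0.0]
wrist_force: [0.3, 0.2, 2.3]
finger_gap: 0.0005
gripper_force: 1.4
```

Past the wedge, force down to 2–3 N: the key is going in.

>>> step_arm --pt "0 0 -0.004 0 -1" --pt "0 0 -0.008 0 -1" --pt "0 0 -0.012 0 -1" --pt "0 0 -0.016 0 -1" --pt "0 0 -0.02 0 -1"

```text
time_s: 10.77
eef_pos: [0.5239, 0.0105, 0.0625]
orientation: [2.288, 2.153, 0.0]
wrist_force: [0.5, 0.2, 2.3]
finger_gap: 0.0001
gripper_force: 1.6
```

>>> step_arm --pt "0 0 -0.003 0 -1" --pt "0 0 -0.006 0 -1" --pt "0 0 -0.009 0 -1" --pt "0 0 -0.012 0 -1" --pt "0 0 -0.015 0 -1"

```text
time_s: 11.18
eef_pos: [0.5239, 0.0105, 0.061]
orientation: [2.288, 2.153, 0.0]
wrist_force: [0.7, 0.3, 3.3]
finger_gap: 0.0007
gripper_force: 1.6
```

>>> step_arm --pt "0 0 -0.002 0 -1" --pt "0 0 -0.004 0 -1" --pt "0 0 -0.006 0 -1" --pt "0 0 -0.008 0 -1" --pt "0 0 -0.01 0 -1"

```text
time_s: 11.6
eef_pos: [0.5238, 0.0105, 0.06]
orientation: [2.288, 2.153, 0.0]
wrist_force: [0.6, 0.3, 3.0]
finger_gap: 0.0006
gripper_force: 1.6
```

>>> step_arm --pt "0 0 -0.002 0 -1" --pt "0 0 -0.004 0 -1" --pt "0 0 -0.006 0 -1" --pt "0 0 -0.006 0 -1" --pt "0 0 -0.006 0 -1"

```text
time_s: 12.02
eef_pos: [0.5239, 0.0105, 0.0596]
orientation: [2.288, 2.153, 0.0]
wrist_force: [-0.1, 1.0, 4.5]
finger_gap: 0.0003
gripper_force: 2.6
```

>>> step_arm --pt "0 0 -0.002 0 -1" --pt "0 0 -0.004 0 -1" --pt "0 0 -0.006 0 -1" --pt "0 0 -0.006 0 -1" --pt "0 0 -0.006 0 -1"

```text
time_s: 12.43
eef_pos: [0.5239, 0.0105, 0.0592]
orientation: [2.288, 2.153, 0.0]
wrist_force: [-1.3, -0.0, 8.8]
finger_gap: 0.0003
gripper_force: 3.9
```

Force now climbs on a hard stop about 10 mm down, so the key is home. I'll lift off and check.

>>> step_arm --pt "0 0 -0.003 0 -1" --pt "0 0 -0.003 0 -1" --pt "0 0 0.1 0 -1" --pt "0 0 0.4 0 -1" --pt "0 0 0.8 0 -1"

```text
time_s: 12.85
eef_pos: [0.5221, 0.0105, 0.1372]
orientation: [-2.285, -2.15, 0.006]
wrist_force: [0.1, -0.9, 0.2]
finger_gap: 0.0005
gripper_force: 0.0
```

>>> step_arm --pt "-0.1 0.2 0.1 0 -1" --pt "-0.2 0.5 0.2 0 -1" --pt "-0.3 0.8 0.3 0 -1" --pt "-0.3 1 0.3 0 -1" --pt "-0.3 1 0.3 0 -1"

```text
time_s: 13.27
eef_pos: [0.4934, 0.1132, 0.1699]
orientation: [2.286, 2.155, 0.002]
wrist_force: [0.0, -0.5, -0.6]
finger_gap: 0.0007
gripper_force: 0.0
```

```bash
python3 - <<'E'
from h import *
b=save('scene','s5')
cv2.imwrite('pics/w5.png',cv2.resize(b[185:260,200:290],None,fx=8,fy=8,interpolation=cv2.INTER_CUBIC))
E
```

```text
(no output)
```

View pics/w5.png

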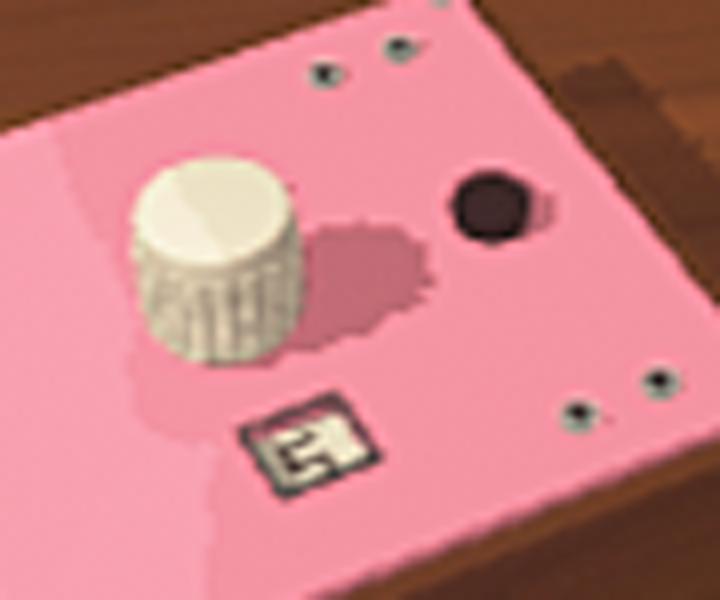

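The key cap (261,211) is flush with the panel, the pin is hidden, and 5 stands near the middle of the window (238,241). I'll hand it in.

```bash
python3 -c "
from bench import arm;print(arm.close_job())"
```

```text
the job is handed in; nothing more can be done
None
```

I turned the knob until 5 stood in the window, pushed the lock key fully home on the first try (highest force I read was about 9 N), let go and handed the job in; no verdict was returned.

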